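# Push a U-bolt around a post, through its bracket and onto the part-present pin

## Task

The steel U-bolt lies flat on the aluminium fixture plate: slide it along the plate, without lifting it, so that its two legs pass either side of the blue post and through the two holes of the grey bracket behind it. Push it gently fully home, until its back bar lies against the post and holds the red sensing pin pressed in, then leave it there. Do not ram the fixture, and leave the other things on the table where they are.

Things in the scene. Friction and masses are not known exactly. Their poses are not given: they have to be found in the camera images.
- fixture: Fixed assembly fixture: aluminium plate 355 x 200 mm, 8 mm thick, carrying post, pin and bracket. Origin on the table directly below the post's centre; the plate's top is 8 mm above the origin and reaches from x = -255 to x = +100 mm and y = +-100 mm. Its +x is the way the U-bolt is pushed in; z up.
- post: Blue box-section post stub with a black cap, fixed on the fixture, 64 mm long (x) and 58 mm wide (y) and rising 45 mm above the plate. Origin and axes are those of the fixture, so its faces are at x = +-32 and y = +-29 mm.
- bracket_nominal (a point): Grey zinc sensor bracket behind the post: upright plate 8 mm thick, 130 mm wide, near face 36 mm beyond the post's centre, two round holes of 14 mm, 86 mm apart, 6 mm above the plate, 0.5 mm lead-in. This point, fixed on the fixture, is midway between the holes only on average: the bracket is bolted up to 5 mm to either side (fixture y) each run and that is not measured; find the holes by feel or by eye.
- pin (a joint): Red spring sensing pin, 7 mm diameter, standing 6 mm out of the middle of the post face that looks to the fixture's -x, 6 mm above the plate. Value 0 = fully out, 0.006 m = pushed in flush with the post. The spring is light (0.15 N at first to 0.33 N fully in): the U-bolt's friction on the plate is enough to hold it in.
- ubolt: Loose steel U-bolt, square-bent from 12 mm round rod, about 0.26 kg, lying flat on the plate. Two straight legs point along its +x, centre lines 43 mm either side (98 mm wide over the outsides, 74 mm inside), blunt tips with a small bevel. The bar is straight and square to the legs for 31 mm either side of its middle, corners bevelled. Centre of mass 42 mm ahead of the bar. Origin under the bar's middle.
- bow (a point): Middle of the U-bolt's back bar, at the rod's centre, 6 mm above the plate it lies on; x along the legs (tips 110 mm ahead), z up. When the U-bolt is home this point is 38 mm from the post's centre, on the fixture's -x side.
- tip_left (a point): Very end of the U-bolt's leg on its own +y side, on the leg's centre line (110 mm ahead and 43 mm left of the bow point). Axes as bow.
- tip_right (a point): Same for the leg on its -y side.
- housing_center (a point): Bystander: orange plastic connector housing 50 x 34 x 26 mm, its centre.
- go_gauge_center (a point): Bystander: knurled steel go gauge lying on its side, 96 mm long, 24 mm thick, its centre.
- window_center (a point): Bystander: frosted glass photodiode window, disc 40 mm across, 5 mm thick, its centre.
- spare_center (a point): Bystander: spare grey L-shaped sensor bracket 50 x 40 x 40 mm, its centre.
Not all that is in view belongs to the job. What is shaped like the ubolt but orange is not meant.

How it is judged:
By the outcome, as a careful person would: the job done as asked, in the order asked, and still so for the second after the job is handed in, with the robot touching nothing.
It also fails if it takes over 72 s, if anything falls off the work surface, if the arm or the gripper's body presses on something with over 40 N, if the wrist force passes 120 N, or if a joint passes its speed limit or range.

## Robot

A 6-joint arm with a two-finger parallel gripper is mounted at the origin on the work surface. World frame = base frame: x ahead of the robot, y to its left, z up, the work surface at z = 0. Lengths are in m, angles in rad, forces in N, time in s.
With the tool pointing down it reaches from about 0.35 to 0.975 m from the base axis. Payload 4.9 kg.
Tool frame: the origin (TCP) lies on the centre line of the jaws, within the pads' length; the fingertips stand manip.tcp_to_tips ahead of it and the grasp point (between the pads) is the TCP (manip.tcp_to_tips is the distance from the TCP to the fingertips, in m); y points along the fingers, z is the direction in which the jaws open and shut, and the axes are right-handed (so a half turn about y gives the same grasp; the last joint's range is limited). The gripper opens to 85 mm and grips with 20 to 120 N. Pads are 22 mm wide; open, the fingers measure 114 mm over their backs; the gripper's body (76 mm by 85 mm) begins 54 mm behind the grasp point. The pads swing forward as they close: fully open they stand 13 mm farther back than shut.
Start: joints at [1.169, 0.053, 1.613, -0, 1.476, -0.119], TCP at [0.174, 0.6, 0.218] pointing down, gripper open.
Joint ranges: [-3.01, 3.01], [-1.01, 2.22], [0.06, 2.58], [-1.02, 4.17], [0.09, 2.62], [-3.14, 3.14]. Speed limits (rad/s): [2.57, 2.57, 3.14, 3.14, 3.14, 3.14].

## Interface

Orientations are given as a unit quaternion [w, x, y, z].
In Python, from plant import manip gives the robot as it stands.
- The arm moves only by the tool apply_moves, never from a script. Its argument "moves" is a list of rows, each a list of 7 numbers: the gripper's target within -1 to 1 (shut at 1, half-way at 0, fully open at -1), then the shift along the tool's x, y, z in mm, then the turn, a rotation vector about the tool's x, y, z in degrees. A call has 1 to 20 rows; each row shifts and turns the commanded pose from where the row before left it, along the tool's axes as they then stand; what a row does not reach is not made up. A row lasts 1/10 s, in which the tool goes at most 50 mm and 8.59 degrees, less where a joint would pass 70% of its speed; a pose out of reach is approached as far as the arm can. A call with a gripper value outside its range is refused whole. The fingers move at their own pace and stop on an object; the grip force is fixed at half the most. Time passes only in rows, so rows that do not move let the fingers close. It gives the time, the measured TCP pose, the force and the opening at its end, in the units of the state.
- manip.state(): the state, without advancing time (a new reading comes with each control period).
- manip.grab_frame(name): name is "scene" or "side" or "wrist"; returns the picture (420x560x3 uint8, blue, green, red); there is no depth.
- manip.calibration(name): a dict with "mtx" (3x3 intrinsics, pixels), "T" (4x4, takes a point from camera to world coordinates); the wrist camera has in their place "T_tool_cam" (4x4, takes a point from camera to tool coordinates, whose origin is the TCP and whose axes are the tool frame's). Camera axes: x right, y down, z forward; pixel columns grow to the right and rows downward; lengths in m; the calibration is good to about 2 mm. The wrist camera is an equidistant fisheye: a pixel r from the principal point sees the ray r / f radians off the axis. A picture is of the moment at which its call begins: read the wrist's pose just before it. calibration takes no time and is no camera call.
- manip.job_done(): hands the job in, once; it reports no verdict.
The state is a dict: "time": time; "joint_pos": joint angles; "joint_vel": joint speeds; "joint_efforts": joint torques, N m; "tool_pos": TCP position; "tool_rot": TCP orientation; "contact_force": force on the tool from outside, world axes, zero at the start; "ft_torque": the same for the moment, N m; "gripper_width": opening from 0.0 (shut) to 1.0 (fully open).
Only numpy, scipy, OpenCV 4.12 (cv2) and the standard library are available. Lean on these libraries where they do the work, as an engineer would, in place of code of your own. Each camera call takes 0.05 s, during which the arm holds its last target. There are 200 camera calls.

## Working session

There is one attempt and no reset: what is moved stays moved. The work goes in short steps, Python scripts to look and compute and a tool call to move; the robot and the scene stay as the last step left them, time stands still between calls to the robot, and variables do not carry over. Pictures are saved under pics/ and viewed, about 8 in all and at most 12, crops included, and the job is handed in when it is done.

Besides the shell and the picture viewer there is one more tool, called after ">>>" by a JSON object that holds its "op" and its "data". apply_moves: Moves the arm, as the interface text tells. Its arguments: {"type":"object","properties":{"moves":{"type":"array","items":{"type":"array","items":{"type":"number"}}}},"required":["moves"]}

```bash
ls; mkdir -p pics; python3 - <<'E'
from plant import manip
import cv2,numpy as np
print(manip.state(), manip.tcp_to_tips)
for n in ("scene","side","wrist"):
    cv2.imwrite(f"pics/{n}0.png",manip.grab_frame(n)); print(n,manip.calibration(n))
E
```

```text
pics
{'time': 0.0, 'joint_pos': array([ 1.16901006e+00,  5.33620070e-02,  1.61428249e+00,  1.67489459e-05,
        1.47601998e+00, -1.19017206e-01]), 'joint_vel': array([ 0.00044289,  0.00084234, -0.00048643, -0.00052607, -0.00106528,
       -0.00132419]), 'joint_efforts': array([-7.25726895e-04, -3.93687701e+01, -3.70174026e+01, -2.59393682e-04,
        7.00846067e-03, -2.11480915e-05]), 'tool_pos': array([0.17413366, 0.59957406, 0.21646674]), 'tool_rot': array([-0.69934442,  0.70075699, -0.09983602,  0.09944744]), 'contact_force': array([-0.25738997,  0.18507293,  0.13960402]), 'ft_torque': array([-0.05584087, -0.00031109, -0.02743542]), 'gripper_width': 1.0024250629328335} 0.019
scene {'mtx': array([[437.57767845,   0.        , 271.07822643],
       [  0.        , 437.57767845, 198.23997515],
       [  0.        ,   0.        ,   1.        ]]), 'T': array([[ 0.53069998,  0.72474653, -0.43943144,  1.08657086],
       [ 0.84742746, -0.44456954,  0.2902148 , -0.39267781],
       [ 0.01497433, -0.52640326, -0.85010316,  1.16607008],
       [ 0.        ,  0.        ,  0.        ,  1.  
[... 254 characters left out ...]
0.12979646,  0.50728634, -0.85194686,  1.01091931],
       [ 0.02067527, -0.85764377, -0.51382847,  0.67144147],
       [ 0.        ,  0.        ,  0.        ,  1.        ]])}
wrist {'mtx': array([[325.1922621 ,   0.        , 280.24007516],
       [  0.        , 325.1922621 , 216.33625597],
       [  0.        ,   0.        ,   1.        ]]), 'T_tool_cam': array([[ 4.55106289e-06,  9.62138914e-01,  2.72559552e-01,
        -6.93954021e-02],
       [ 1.19502404e-03, -2.72559363e-01,  9.62138226e-01,
        -1.56196240e-01],
       [ 9.99999286e-01,  3.21336466e-04, -1.15101957e-03,
         1.10919991e-03],
       [ 0.00000000e+00,  0.00000000e+00,  0.00000000e+00,
         1.00000000e+00]])}
```

View pics/scene0.png

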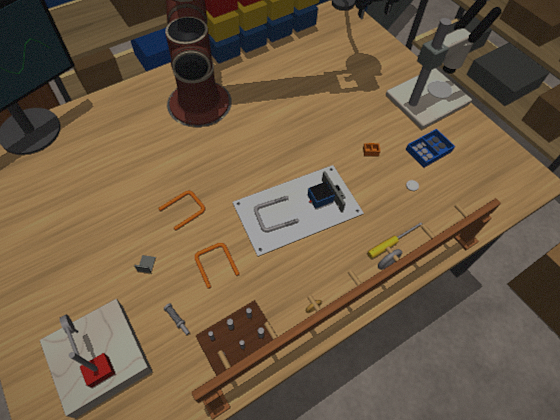

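View pics/side0.png

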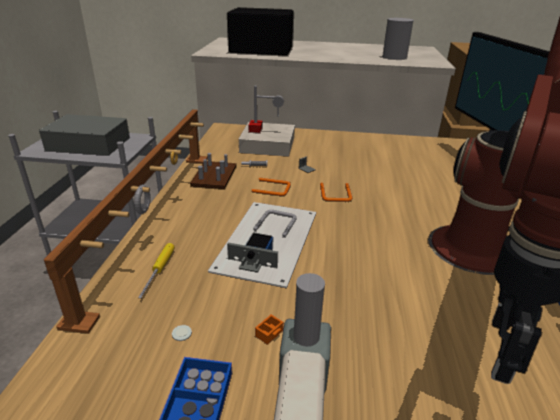

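The scene view shows the plate with corners near (236,205), (332,167), (362,212) and (260,253), the post at (320,192), and the U-bolt with its bar near (258,214) and its legs towards the post. The side view confirms that layout, with the bracket at (252,257). The bystanders are well away.

```bash
cat > h.py <<'E'
import numpy as np, cv2
from scipy.spatial.transform import Rotation as R
def rot(q): return R.from_quat([q[1],q[2],q[3],q[0]]).as_matrix()
def cast(px,K,T,z,fish=False):
    px=np.atleast_2d(px).astype(float); d=(px-K[:2,2])/[K[0,0],K[1,1]]
    if fish:
        r=np.linalg.norm(d,axis=1); v=np.c_[d/np.maximum(r,1e-9)[:,None]*np.sin(r)[:,None],np.cos(r)]
    else: v=np.c_[d,np.ones(len(d))]
    w=v@T[:3,:3].T; s=(z-T[2,3])/w[:,2]
    return T[:3,3]+w*s[:,None]
def wristT(st,c):
    T=np.eye(4); T[:3,:3]=rot(st['tool_rot']); T[:3,3]=st['tool_pos']; return T@c['T_tool_cam']
E
python3 - <<'E'
from plant import manip
from h import *
c=manip.calibration("scene"); im=cv2.imread("pics/scene0.png")
hsv=cv2.cvtColor(im,cv2.COLOR_BGR2HSV)
m=((hsv[...,1]<40)&(hsv[...,2]>120)).astype(np.uint8)
win=np.zeros_like(m); win[160:260,228:370]=1; m*=win
m=cv2.morphologyEx(m,cv2.MORPH_OPEN,np.ones((3,3)))
cs,_=cv2.findContours(m,0,2); k=max(cs,key=cv2.contourArea); print(cv2.contourArea(k))
P=cast(cv2.convexHull(k)[:,0],c['mtx'],c['T'],0.008)[:,:2]
r=cv2.minAreaRect((P*1000).astype(np.float32)); print(r, cv2.boxPoints(r))
print(cast([(258,214),(289,199),(298,222),(320,192)],c['mtx'],c['T'],0.014))
s=manip.state();print(rot(s['tool_rot']).round(3))
E
```

```text
6220.5
((557.5045166015625, 54.020599365234375), (354.36419677734375, 199.2382354736328), 82.07250213623047) [[ 434.40045 -107.72879]
 [ 631.7347  -135.2077 ]
 [ 680.6086   215.76999]
 [ 483.27435  243.2489 ]]
[[ 0.51790914 -0.06292689  0.014     ]
 [ 0.52241033  0.04645941  0.014     ]
 [ 0.604321    0.02497764  0.014     ]
 [ 0.5516739   0.14340346  0.014     ]]
[[ 0.96  -0.001  0.279]
 [-0.279 -0.001  0.96 ]
 [-0.    -1.    -0.002]]
```

```bash
python3 - <<'E'
from plant import manip
from h import *
c=manip.calibration("scene")
print(cast([(430,95),(388,95),(425,122),(470,98),(371,148)],c['mtx'],c['T'],0.0).round(3))
T=np.linalg.inv(c['T'])
for p in ([.174,.6,.2],[.174,.6,.33]):
    q=T@np.r_[p,1]; print((c['mtx']@q[:3]/q[2])[:2])
# move from now to above (0.53,-0.05,0.22) in tool axes
s=manip.state(); print(rot(s['tool_rot']).T@(np.array([.545,-.06,.22])-s['tool_pos'])*1000)
E
```

```text
[[0.411 0.745 0.   ]
 [0.33  0.611 0.   ]
 [0.5   0.638 0.   ]
 [0.499 0.861 0.   ]
 [0.491 0.4   0.   ]]
[370.2932877   26.10320537]
[378.73449821  -8.87768179]
[ 540.1626384    -2.52802089 -530.05843762]
```

>>> {"op": "apply_moves", "data": {"moves": [[-1, 0, 0, -45, 0, 0, 0], [-1, 0, 0, -45, 0, 0, 0], [-1, 35, 0, -35, 0, 0, 0], [-1, 35, 0, -35, 0, 0, 0], [-1, 35, 0, -35, 0, 0, 0], [-1, 35, 0, -35, 0, 0, 0], [-1, 35, 0, -35, 0, 0, 0], [-1, 35, 0, -35, 0, 0, 0], [-1, 35, 0, -35, 0, 0, 0], [-1, 35, 0, -35, 0, 0, 0], [-1, 35, 0, -35, 0, 0, 0], [-1, 35, 0, -35, 0, 0, 0], [-1, 35, 0, -35, 0, 0, 0], [-1, 35, 0, -35, 0, 0, 0], [-1, 40, 0, -5, 0, 0, 0], [-1, 40, 0, -5, 0, 0, 0], [-1, 40, 0, -5, 0, 0, 0], [-1, 0, 0, 0, 0, 0, 0]]}}

```text
time: 1.95
tool_pos: [0.5486, -0.0565, 0.2156]
tool_rot: [-0.7, 0.7, -0.101, 0.099]
contact_force: [0.0, 0.7, -0.1]
gripper_width: 0.999
```

```bash
python3 - <<'E'
from plant import manip
from h import *
import pickle
s=manip.state(); im=manip.grab_frame("wrist"); cv2.imwrite("pics/w1.png",im); pickle.dump(s,open("w1.pkl","wb"))
print(s['time'],s['tool_pos'],rot(s['tool_rot']).round(3))
E
```

```text
1.95 [ 0.5486138  -0.05654579  0.21557134] [[ 0.96  -0.003  0.281]
 [-0.281  0.     0.96 ]
 [-0.003 -1.    -0.   ]]
```

View pics/w1.png

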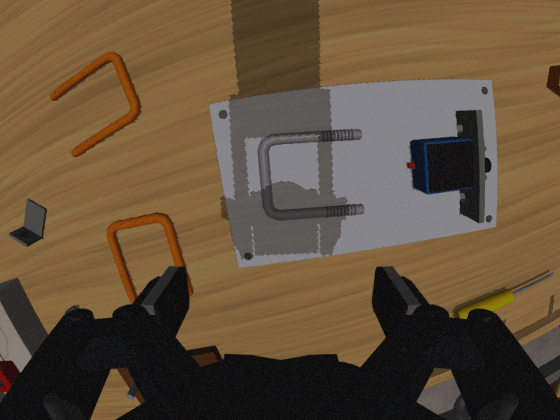

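The wrist view shows the bar around (269,178), leg tips at (361,134) and (363,210), the pin at (410,165), the post at (430,165), and the bracket around x 460–490. A scaled crop will give sharper pixels.

```bash
python3 -c "
import cv2
im=cv2.imread('pics/w1.png')[75:275,235:500]
im=cv2.convertScaleAbs(im,alpha=1.6,beta=25)
cv2.imwrite('pics/w1c.png',cv2.resize(im,None,fx=3,fy=3,interpolation=cv2.INTER_CUBIC))"
```

```text
(no output)
```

View pics/w1c.png

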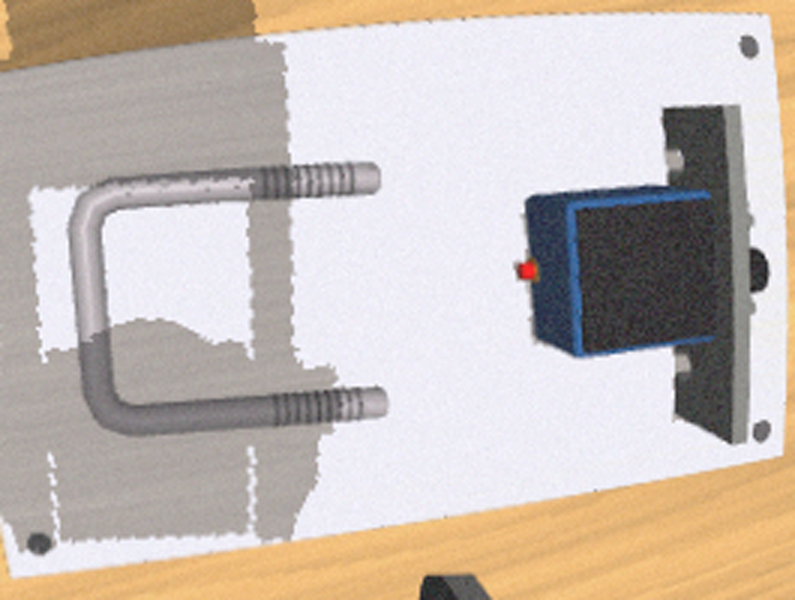

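The crop shows both bracket holes at crop (675,161) and (683,363). The bracket base corners are at (664,108) and (675,418), the pin tip at (518,271), the leg tips at (381,177) and (388,401), and the post top near corners at (572,204) and (577,356).

```bash
python3 - <<'E'
from plant import manip
from h import *
import pickle
s=pickle.load(open("w1.pkl","rb")); c=manip.calibration("wrist"); T=wristT(s,c)
f=lambda pts,z: cast(np.array(pts)/3+[235,75]-[.33,.33],c['mtx'],T,z,True)[:,:2]*1000
# plate corner screws etc -> plate corners by mask
im=cv2.imread("pics/w1.png");hsv=cv2.cvtColor(im,cv2.COLOR_BGR2HSV)
m=((hsv[...,1]<45)&(hsv[...,2]>70)).astype(np.uint8); m[:75]=0;m[268:]=0;m[:,:208]=0;m[:,500:]=0
m=cv2.morphologyEx(m,cv2.MORPH_OPEN,np.ones((5,5)))
k=max(cv2.findContours(m,0,2)[0],key=cv2.contourArea)
P=cast(cv2.convexHull(k)[:,0],c['mtx'],T,.008,True)[:,:2]*1000
r=cv2.minAreaRect(P.astype(np.float32)); print(r)
D=dict(tips=f([(381,177),(388,401)],.014),bar=f([(84,240),(88,260),(98,380),(93,320)],.014),legs=f([(120,192),(140,420),(330,180),(340,406)],.014),
 pin=f([(518,271)],.014),post=f([(572,204),(577,356),(712,193),(716,341)],.053),
 holes=f([(675,161),(683,363)],.014),brk=f([(664,108),(675,418)],.008))
a=r[2]; a=np.deg2rad(a if a>45 else a+90)
e=np.array([np.cos(a),np.sin(a)]); n=np.array([-e[1],e[0]]); o=np.array(r[0])+77.5*e
print("origin",o,np.rad2deg(a))
for k,v in D.items(): print(k,v.round(1).tolist(),'fix',np.c_[(v-o)@e,(v-o)@n].round(1).tolist())
E
```

```text
((555.1505737304688, 54.98445129394531), (352.772705078125, 198.6092071533203), 82.0157470703125)
origin [565.91539598 131.7331881 ] 82.0157470703125
tips [[512.7, 48.9], [596.9, 31.2]] fix [[-89.5, 41.2], [-95.2, -44.6]]
bar [[505.9, -63.5], [513.4, -64.3], [557.9, -73.8], [535.4, -69.0]] fix [[-201.7, 32.3], [-201.4, 24.8], [-204.7, -20.6], [-203.0, 2.3]]
legs [[492.7, -45.9], [577.3, -63.0], [509.0, 29.7], [593.5, 12.4]] fix [[-186.1, 47.8], [-191.3, -38.4], [-108.9, 42.2], [-114.4, -43.9]]
pin [[560.9, 94.2]] fix [[-37.9, -0.2]]
post [[534.4, 105.6], [588.0, 96.6], [542.9, 164.9], [598.1, 156.8]] fix [[-30.3, 27.6], [-31.8, -26.7], [29.6, 27.4], [29.3, -28.4]]
holes [[533.8, 174.0], [617.2, 162.2]] fix [[37.4, 37.7], [37.3, -46.5]]
brk [[512.4, 177.4], [642.5, 158.2]] fix [[37.8, 59.4], [36.8, -72.2]]
```

Measurements agree with the given sizes: plate 353×199 mm, tips 86 mm apart, pin at x=-38, post ±27.5. The bracket is shifted about -4.8 mm in fixture y. The bow is at world (532,-68) and the U-bolt's heading is 78.1°, against 82.0° for the fixture. Next I go down towards the bar.

>>> {"op": "apply_moves", "data": {"moves": [[-1, 0, 0, 0, 0, -4.4, 0], [0.2, -7, 30, -7, 0, 0, 0], [0.2, -7, 35, -7, 0, 0, 0], [0.2, 0, 35, 0, 0, 0, 0], [0.2, 0, 35, 0, 0, 0, 0], [0.2, 0, 0, 0, 0, 0, 0]]}}

```text
time: 2.6
tool_pos: [0.5245, -0.0638, 0.0773]
tool_rot: [0.704, -0.703, 0.076, -0.069]
contact_force: [-0.7, -0.3, -0.4]
gripper_width: 0.397
```

```bash
cat > fx.py <<'E'
from plant import manip
from h import *
o=np.array([565.92,131.73]); a=np.deg2rad(82.0); e=np.array([np.cos(a),np.sin(a)]); n=np.array([-e[1],e[0]])
def rep():
    s=manip.state(); M=rot(s['tool_rot']); p=s['tool_pos']*1000
    f=s['contact_force'];print('t',round(s['time'],2),'fix',((p[:2]-o)@e).round(2),((p[:2]-o)@n).round(2),'z',p[2].round(2),'head rel',(np.rad2deg(np.arctan2(M[1,2],M[0,2]))-82).round(2),'F fix',(f[:2]@e).round(1),(f[:2]@n).round(1),f[2].round(1),'w',s['gripper_width'].round(3),'tool y',M[:,1].round(4),'torq',s['ft_torque'].round(2))
    return s
rep()
E
python3 - <<'E'
from fx import *
import pickle
s=manip.state(); pickle.dump(s,open("w2.pkl","wb")); im=manip.grab_frame("wrist"); cv2.imwrite("pics/w2.png",im)
E
```

```text
Traceback (most recent call last):
  File "fx.py", line 8, in <module>
    rep()
    ~~~^^
  File "fx.py", line 6, in rep
    f=s['contact_force'];print('t',round(s['time'],2),'fix',((p[:2]-o)@e).round(2),((p[:2]-o)@n).round(2),'z',p[2].round(2),'head rel',(np.rad2deg(np.arctan2(M[1,2],M[0,2]))-82).round(2),'F fix',(f[:2]@e).round(1),(f[:2]@n).round(1),f[2].round(1),'w',s['gripper_width'].round(3),'tool y',M[:,1].round(4),'torq',s['ft_torque'].round(2))
                                                                                                                                                                                                                                                           ^^^^^^^^^^^^^^^^^^^^^^^^
AttributeError: 'float' object has no attribute 'round'
```

```bash
sed -i "s/s\['gripper_width'\].round(3)/round(float(s['gripper_width']),3)/" fx.py
python3 - <<'E'
from fx import *
import pickle
s=manip.state(); print(rot(s['tool_rot']).round(4), s['joint_pos'])
d=np.array([532.1,-67.6,30])-s['tool_pos']*1000; print(rot(s['tool_rot']).T@d)
E
```

```text
t 2.6 fix -199.34 13.78 z 77.31 head rel -3.78 F fix -0.4 0.7 -0.4 w 0.397 tool y [-0.0107  0.0029 -0.9999] torq [0.03 0.05 0.05]
[[ 9.789e-01 -1.070e-02  2.041e-01]
 [-2.041e-01  2.900e-03  9.789e-01]
 [-1.100e-02 -9.999e-01  7.000e-04]] [-2.61878552e-01 -3.90401128e-02  1.94996357e+00  7.22194694e-05
  1.24173015e+00 -1.62714848e+00]
[ 8.7195744  47.21365881 -2.25463753]
```

>>> {"op": "apply_moves", "data": {"moves": [[0.2, 8.7, 12, -2.2, 0, 0, -0.6], [0.2, 0, 15, 0, 0, 0, 0], [0.2, 0, 15, 0, 0, 0, 0], [0.2, 0, 0, 0, 0, 0, 0], [0.2, 0, 0, 0, 0, 0, 0]]}}

```text
time: 3.1
tool_pos: [0.5378, -0.0693, 0.0405]
tool_rot: [-0.703, 0.704, -0.069, 0.076]
contact_force: [-0.6, 0.2, -0.1]
gripper_width: 0.404
```

```bash
python3 - <<'E'
from fx import *
cv2.imwrite("pics/w2.png",manip.grab_frame("wrist"))
E
```

```text
t 3.1 fix -202.94 -0.15 z 40.55 head rel -3.79 F fix 0.1 0.6 -0.1 w 0.404 tool y [ 0.0093 -0.0019 -1.    ] torq [-0.   -0.03  0.01]
```

View pics/w2.png

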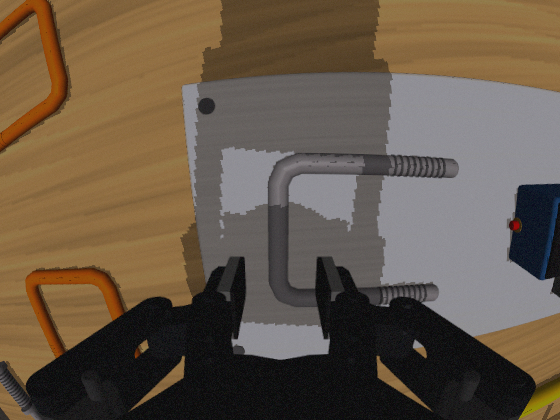

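The view shows the jaws straddling the bar at columns 240–320, with the bar at column 279. The pads sit towards the right-leg end of the bar, around rows 260–335. I'll check this by casting rays.

```bash
python3 - <<'E'
from fx import *
s=manip.state(); c=manip.calibration("wrist"); T=wristT(s,c)
for nm,p in dict(tips=[(458,168),(438,293)],bar=[(279,200),(280,250)],pin=[(510,226)]).items():
    w=cast(p,c['mtx'],T,.014,True)[:,:2]*1000; print(nm,w.round(1).tolist(),np.c_[(w-o)@e,(w-o)@n].round(1).tolist())
M=rot(s['tool_rot'])
print('tool->bow', M.T@(np.array([532.1,-67.6,30])-s['tool_pos']*1000))
Tc=np.linalg.inv(c['T_tool_cam'])
for q in ([0,0,0],[0,.019,0],[-.011,.019,0],[.011,.019,0]):
    v=Tc@np.r_[q,1]; v=v[:3]; th=np.arccos(v[2]/np.linalg.norm(v)); u=v[:2]/np.linalg.norm(v[:2])*th*c['mtx'][0,0]+c['mtx'][:2,2]; print(q,u.round(0))
E
```

```text
t 3.15 fix -203.03 -0.73 z 41.15 head rel -3.79 F fix 0.5 -0.0 -0.3 w 0.398 tool y [ 0.0106 -0.0022 -0.9999] torq [ 0.08  0.04 -0.03]
tips [[513.6, 50.3], [599.5, 32.1]] [[-87.9, 40.5], [-94.0, -47.1]]
bar [[512.0, -63.7], [542.6, -69.5]] [[-201.1, 26.2], [-202.5, -4.9]]
pin [[562.3, 94.2]] [[-37.7, -1.7]]
tool->bow [-6.64678531 11.07841404  0.50620046]
[0, 0, 0] [278. 262.]
[0, 0.019, 0] [279. 249.]
[-0.011, 0.019, 0] [279. 231.]
[0.011, 0.019, 0] [279. 266.]
```

>>> {"op": "apply_moves", "data": {"moves": [[0.2, -7, 3, 1, 0, 0, 0.6], [0.2, 0, 3, 0, 0, 0, 0], [0.2, 0, 2, 0, 0, 0, 0], [0.2, 0, 0, 0, 0, 0, 0], [0.2, 0, 0, 0, 0, 0, 0], [0.2, 0, 0, 0, 0, 0, 0]]}}

```text
time: 3.75
tool_pos: [0.5318, -0.0672, 0.0328]
tool_rot: [-0.703, 0.703, -0.073, 0.073]
contact_force: [0.1, -0.2, 0.6]
gripper_width: 0.403
```

```bash
python3 -c "
from fx import *
s=manip.state();print(rot(s['tool_rot']).T@(np.array([532.1,-67.6,30])-s['tool_pos']*1000))"
```

```text
t 3.75 fix -201.72 6.11 z 32.77 head rel -3.81 F fix -0.2 -0.1 0.6 w 0.403 tool y [ 3.e-04 -1.e-04 -1.e+00] torq [-0.    0.06  0.01]
[ 0.3842779   2.77229083 -0.34919178]
```

>>> {"op": "apply_moves", "data": {"moves": [[0.2, 0, 2, 0, 0, 0, 0], [1, 0, 0, 0, 0, 0, 0], [1, 0, 0, 0, 0, 0, 0], [1, 0, 0, 0, 0, 0, 0], [1, 0, 0, 0, 0, 0, 0], [1, 0, 0, 0, 0, 0, 0], [1, 0, 0, 0, 0, 0, 0]]}}

```text
time: 4.45
tool_pos: [0.5317, -0.0671, 0.0307]
tool_rot: [-0.703, 0.703, -0.073, 0.073]
contact_force: [0.0, -0.1, 0.3]
gripper_width: -0.0
```

```bash
python3 -c "
from fx import *"
```

```text
t 4.45 fix -201.69 6.25 z 30.66 head rel -3.8 F fix -0.1 -0.0 0.3 w -0.0 tool y [ 0. -0. -1.] torq [ 0.01 -0.03 -0.05]
```

```bash
python3 - <<'E'
from fx import *
im=manip.grab_frame("wrist"); im2=manip.grab_frame("side")
a=cv2.resize(im[120:340,180:480],None,fx=2,fy=2,interpolation=cv2.INTER_CUBIC); b=cv2.resize(im2[195:285,200:330],None,fx=4.6,fy=4.6,interpolation=cv2.INTER_CUBIC)[:440]
b=cv2.resize(b,(200*3//1,440)) if False else b[:, 100:300]
cv2.imwrite("pics/w3.png",cv2.convertScaleAbs(np.hstack([a,b]),alpha=1.6,beta=25))
cv2.imwrite("pics/w3raw.png",im)
E
```

```text
t 4.45 fix -201.69 6.25 z 30.66 head rel -3.8 F fix -0.1 -0.0 0.3 w -0.0 tool y [ 0. -0. -1.] torq [ 0.01 -0.03 -0.05]Traceback (most recent call last):
  File "<stdin>", line 5, in <module>
    return _nx.concatenate(arrs, 1, dtype=dtype, casting=casting)
           ~~~~~~~~~~~~~~~^^^^^^^^^^^^^^^^^^^^^^^^^^^^^^^^^^^^^^^
ValueError: all the input array dimensions except for the concatenation axis must match exactly, but along dimension 0, the array at index 0 has size 440 and the array at index 1 has size 414
```

```bash
python3 - <<'E'
from fx import *
im=manip.grab_frame("wrist"); cv2.imwrite("pics/w3raw.png",im)
cv2.imwrite("pics/w3.png",cv2.convertScaleAbs(cv2.resize(im[120:340,180:540],None,fx=2,fy=2,interpolation=cv2.INTER_CUBIC),alpha=1.8,beta=30))
E
```

```text
t 4.55 fix -201.69 6.25 z 30.67 head rel -3.81 F fix -0.4 0.2 -0.6 w -0.002 tool y [ 0. -0. -1.] torq [-0.02  0.01  0.02]
```

View pics/w3.png

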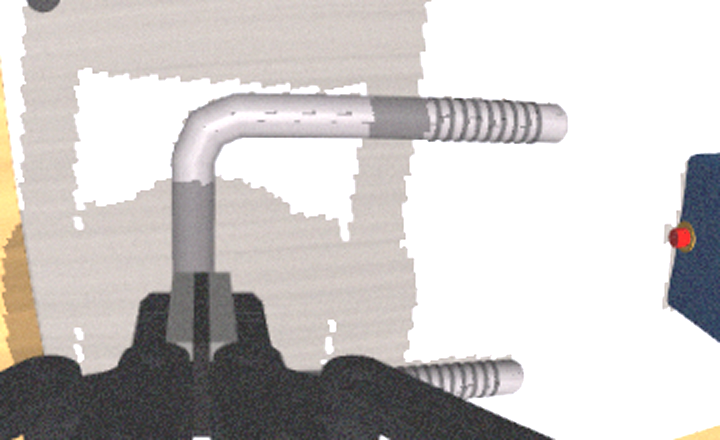

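```bash
python3 - <<'E'
from fx import *
print(manip.tcp_to_tips,[k for k in dir(manip) if k[0]!='_'])
s=manip.state(); c=manip.calibration("wrist"); T=wristT(s,c)
for nm,p in dict(tips=[(463,181),(441,309)],bar=[(276.5,235),(277,215)],pin=[(519,239)]).items():
    w=cast(p,c['mtx'],T,.014,True)[:,:2]*1000; print(nm,np.c_[(w-o)@e,(w-o)@n].round(1).tolist())
Tc=np.linalg.inv(c['T_tool_cam'])
for y in (-.01,0,.01,.019):
  for x in (-.011,.011):
    v=(Tc@np.r_[x,y,0,1])[:3]; th=np.arccos(v[2]/np.linalg.norm(v)); u=v[:2]/np.linalg.norm(v[:2])*th*c['mtx'][0,0]+c['mtx'][:2,2]; print(x,y,u.round(0))
E
```

```text
t 4.6 fix -201.67 6.27 z 30.64 head rel -3.8 F fix -0.2 -0.0 -1.0 w -0.001 tool y [ 0. -0. -1.] torq [-0.   -0.02  0.06]
0.019 ['IKError', 'calibration', 'grab_frame', 'job_done', 'state', 'tcp_to_tips']
tips [[-88.4, 41.3], [-94.2, -46.3]]
bar [[-202.2, 15.8], [-201.1, 27.4]]
pin [[-34.5, -0.8]]
-0.011 -0.01 [278. 250.]
0.011 -0.01 [278. 290.]
-0.011 0 [278. 243.]
0.011 0 [278. 281.]
-0.011 0.01 [279. 236.]
0.011 0.01 [279. 273.]
-0.011 0.019 [279. 231.]
0.011 0.019 [279. 266.]
```

The jaws shut completely above the bar (width 0, no force). Both this view and the first one put the real fingertips well behind the stated 19 mm, at about TCP −15 mm. I'll go down in safe steps and use the finger closing to feel for the bar.

>>> {"op": "apply_moves", "data": {"moves": [[0.3, 0, 0, 0, 0, 0, 0], [0.3, 0, 0, 0, 0, 0, 0], [0.3, 0, 0, 0, 0, 0, 0], [0.3, 0, 4, 0, 0, 0, 0], [0.3, 0, 4, 0, 0, 0, 0], [0.3, 0, 0, 0, 0, 0, 0], [0.3, 0, 0, 0, 0, 0, 0]]}}

```text
time: 5.3
tool_pos: [0.5313, -0.067, 0.0222]
tool_rot: [0.703, -0.703, 0.073, -0.072]
contact_force: [0.1, 0.1, 0.5]
gripper_width: 0.349
```

>>> {"op": "apply_moves", "data": {"moves": [[1, 0, 0, 0, 0, 0, 0], [1, 0, 0, 0, 0, 0, 0], [1, 0, 0, 0, 0, 0, 0], [1, 0, 0, 0, 0, 0, 0], [1, 0, 0, 0, 0, 0, 0]]}}

```text
time: 5.8
tool_pos: [0.5317, -0.0671, 0.0227]
tool_rot: [-0.703, 0.703, -0.073, 0.073]
contact_force: [-0.7, -0.6, 0.2]
gripper_width: 0.002
```

>>> {"op": "apply_moves", "data": {"moves": [[0.3, 0, 0, 0, 0, 0, 0], [0.3, 0, 0, 0, 0, 0, 0], [0.3, 0, 0, 0, 0, 0, 0], [0.3, 0, 4, 0, 0, 0, 0], [0.3, 0, 4, 0, 0, 0, 0], [0.3, 0, 0, 0, 0, 0, 0], [0.3, 0, 0, 0, 0, 0, 0], [1, 0, 0, 0, 0, 0, 0], [1, 0, 0, 0, 0, 0, 0], [1, 0, 0, 0, 0, 0, 0], [1, 0, 0, 0, 0, 0, 0], [1, 0, 0, 0, 0, 0, 0]]}}

```text
time: 7.0
tool_pos: [0.5317, -0.0671, 0.0147]
tool_rot: [-0.703, 0.703, -0.073, 0.073]
contact_force: [-0.6, -0.2, -0.7]
gripper_width: -0.003
```

```bash
python3 - <<'E'
from fx import *
im=manip.grab_frame("wrist"); cv2.imwrite("pics/w4.png",cv2.convertScaleAbs(cv2.resize(im[120:340,180:540],None,fx=2,fy=2,interpolation=cv2.INTER_CUBIC),alpha=1.8,beta=30))
E
```

```text
t 7.0 fix -201.67 6.24 z 14.69 head rel -3.81 F fix -0.3 0.6 -0.7 w -0.003 tool y [ 1.e-04 -0.e+00 -1.e+00] torq [-0.03  0.01 -0.04]
```

>>> {"op": "apply_moves", "data": {"moves": [[0.3, 0, 0, 0, 0, 0, 0], [0.3, 0, 0, 0, 0, 0, 0], [0.3, 0, 0, 0, 0, 0, 0], [0.3, 0, 4, 0, 0, 0, 0], [0.3, 0, 4, 0, 0, 0, 0], [0.3, 0, 0, 0, 0, 0, 0], [0.3, 0, 0, 0, 0, 0, 0], [1, 0, 0, 0, 0, 0, 0], [1, 0, 0, 0, 0, 0, 0], [1, 0, 0, 0, 0, 0, 0], [1, 0, 0, 0, 0, 0, 0], [1, 0, 0, 0, 0, 0, 0]]}}

```text
time: 8.25
tool_pos: [0.5317, -0.0671, 0.0067]
tool_rot: [-0.703, 0.703, -0.073, 0.073]
contact_force: [-0.8, 1.2, 0.1]
gripper_width: -0.002
```

```bash
python3 - <<'E'
from fx import *
im=manip.grab_frame("wrist"); cv2.imwrite("pics/w5.png",cv2.convertScaleAbs(cv2.resize(im[120:340,180:540],None,fx=2,fy=2,interpolation=cv2.INTER_CUBIC),alpha=1.8,beta=30))
E
```

```text
t 8.25 fix -201.69 6.22 z 6.73 head rel -3.8 F fix 1.1 1.0 0.1 w -0.002 tool y [ 1.e-04 -1.e-04 -1.e+00] torq [ 0.01  0.06 -0.01]
```

View pics/w5.png

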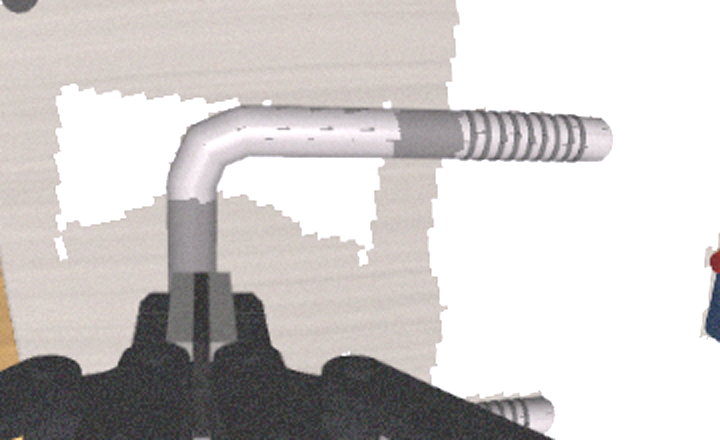

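The fingers still clear the bar with no force. The tip pixel (crop 200,272) still implies the tips are about 18 mm behind the TCP, so about 5 mm above the rod. I go down another 8 mm, which is safe.

>>> {"op": "apply_moves", "data": {"moves": [[0.3, 0, 0, 0, 0, 0, 0], [0.3, 0, 0, 0, 0, 0, 0], [0.3, 0, 0, 0, 0, 0, 0], [0.3, 0, 4, 0, 0, 0, 0], [0.3, 0, 4, 0, 0, 0, 0], [0.3, 0, 0, 0, 0, 0, 0], [0.3, 0, 0, 0, 0, 0, 0], [1, 0, 0, 0, 0, 0, 0], [1, 0, 0, 0, 0, 0, 0], [1, 0, 0, 0, 0, 0, 0], [1, 0, 0, 0, 0, 0, 0], [1, 0, 0, 0, 0, 0, 0]]}}

```text
time: 9.5
tool_pos: [0.5318, -0.0672, -0.0011]
tool_rot: [-0.703, 0.703, -0.073, 0.073]
contact_force: [-0.9, 0.2, 2.6]
gripper_width: 0.105
```

```bash
python3 -c "
from fx import *"
```

```text
t 9.5 fix -201.76 6.09 z -1.06 head rel -3.8 F fix 0.1 0.9 2.6 w 0.105 tool y [ 3.e-04 -2.e-04 -1.e+00] torq [-0.02  0.24  0.02]
```

The fingers have the rod's upper chord: 8.9 mm opening puts the tips at z≈18 mm. So the tips are really 19 mm behind the reported TCP, the opposite sign to the stated value. I need to go another 7 mm down.

>>> {"op": "apply_moves", "data": {"moves": [[0.3, 0, 0, 0, 0, 0, 0], [0.3, 0, 0, 0, 0, 0, 0], [0.3, 0, 0, 0, 0, 0, 0], [0.3, 0, 4, 0, 0, 0, 0], [0.3, 0, 3, 0, 0, 0, 0], [0.3, 0, 0, 0, 0, 0, 0], [0.3, 0, 0, 0, 0, 0, 0], [1, 0, 0, 0, 0, 0, 0], [1, 0, 0, 0, 0, 0, 0], [1, 0, 0, 0, 0, 0, 0], [1, 0, 0, 0, 0, 0, 0], [1, 0, 0, 0, 0, 0, 0]]}}

```text
time: 10.7
tool_pos: [0.5344, -0.0678, -0.0051]
tool_rot: [-0.703, 0.704, -0.071, 0.074]
contact_force: [-2.0, 0.8, 14.5]
gripper_width: 0.115
```

```bash
python3 - <<'E'
from fx import *
s=manip.state(); c=manip.calibration("wrist"); T=wristT(s,c)
im=manip.grab_frame("wrist"); cv2.imwrite("pics/w6.png",cv2.convertScaleAbs(cv2.resize(im[100:340,170:540],None,fx=2,fy=2,interpolation=cv2.INTER_CUBIC),alpha=1.8,beta=30))
E
```

```text
t 10.7 fix -201.96 3.48 z -5.12 head rel -3.8 F fix 0.5 2.1 14.5 w 0.115 tool y [ 0.0046 -0.0012 -1.    ] torq [0.14 0.48 0.01]
```

>>> {"op": "apply_moves", "data": {"moves": [[0.5, 0, 0, 0, 0, 0, 0], [0.5, 0, -2, 0, 0, 0, 0], [0.5, 0, -2, 0, 0, 0, 0], [0.5, 0, 0, 0, 0, 0, 0], [0.5, 0, 0, 0, 0, 0, 0]]}}

```text
time: 11.25
tool_pos: [0.5311, -0.0669, -0.005]
tool_rot: [0.703, -0.703, 0.073, -0.072]
contact_force: [0.2, 0.3, 0.5]
gripper_width: 0.252
```

>>> {"op": "apply_moves", "data": {"moves": [[1, 0, 0, 0, 0, 0, 0], [1, 0, 0, 0, 0, 0, 0], [1, 0, 0, 0, 0, 0, 0], [1, 0, 0, 0, 0, 0, 0]]}}

```text
time: 11.65
tool_pos: [0.5312, -0.067, -0.0047]
tool_rot: [0.703, -0.703, 0.073, -0.072]
contact_force: [-1.0, 0.4, -0.6]
gripper_width: 0.11
```

```bash
python3 - <<'E'
from fx import *
s=manip.state(); c=manip.calibration("wrist"); T=wristT(s,c)
im=manip.grab_frame("wrist"); cv2.imwrite("pics/w7.png",cv2.convertScaleAbs(cv2.resize(im[100:340,170:540],None,fx=2,fy=2,interpolation=cv2.INTER_CUBIC),alpha=1.8,beta=30))
E
```

```text
t 11.65 fix -201.64 6.76 z -4.75 head rel -3.8 F fix 0.3 1.1 -0.6 w 0.11 tool y [-1.e-03  2.e-04 -1.e+00] torq [-0.07  0.2   0.07]
```

View pics/w7.png

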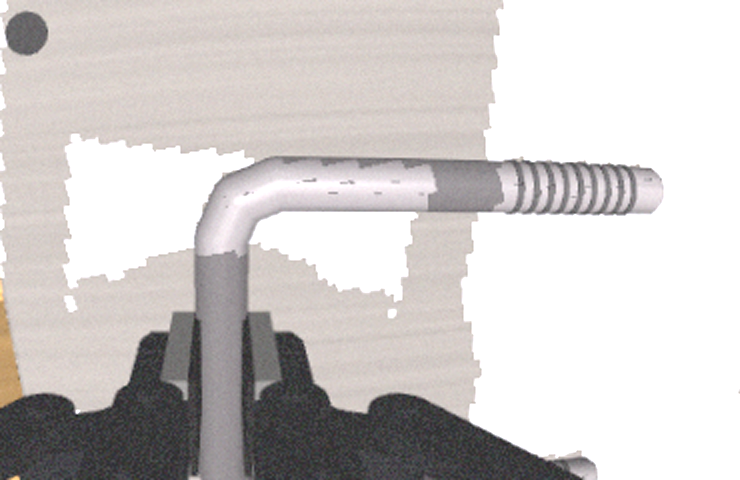

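The rod is now held between the pads (width 0.11, no vertical load), with the left tip at crop (662,190). Now I turn the U-bolt square to the fixture, shift it sideways, and slide it to just short of the bracket.

>>> {"op": "apply_moves", "data": {"moves": [[1, 0, 0, 0, 0, -1.9, 0], [1, 0, 0, 0, 0, -1.9, 0], [1, 5, 0, 4, 0, 0, 0], [1, 5.5, 0, 10, 0, 0, 0], [1, 0, 0, 12, 0, 0, 0], [1, 0, 0, 12, 0, 0, 0], [1, 0, 0, 12, 0, 0, 0], [1, 0, 0, 12, 0, 0, 0], [1, 0, 0, 12, 0, 0, 0], [1, 0, 0, 12, 0, 0, 0], [1, 0, 0, 12, 0, 0, 0], [1, 0, 0, 8, 0, 0, 0], [1, 0, 0, 0, 0, 0, 0], [1, 0, 0, 0, 0, 0, 0], [1, 0, 0, 0, 0, 0, 0]]}}

```text
time: 13.2
tool_pos: [0.5568, 0.0362, -0.0044]
tool_rot: [0.705, -0.705, 0.05, -0.049]
contact_force: [-1.0, 0.1, -1.8]
gripper_width: 0.104
```

```bash
python3 - <<'E'
from fx import *
import pickle
s=manip.state(); pickle.dump(s,open("w8.pkl","wb"))
im=manip.grab_frame("wrist"); cv2.imwrite("pics/w8raw.png",im); cv2.imwrite("pics/w8.png",cv2.convertScaleAbs(cv2.resize(im[90:350,250:560],None,fx=2.3,fy=2.3,interpolation=cv2.INTER_CUBIC),alpha=1.8,beta=30))
E
```

```text
t 13.2 fix -95.85 -4.25 z -4.35 head rel -0.03 F fix -0.1 1.0 -1.8 w 0.104 tool y [-0.e+00  1.e-04 -1.e+00] torq [ 0.13  0.07 -0.01]
```

View pics/w8.png

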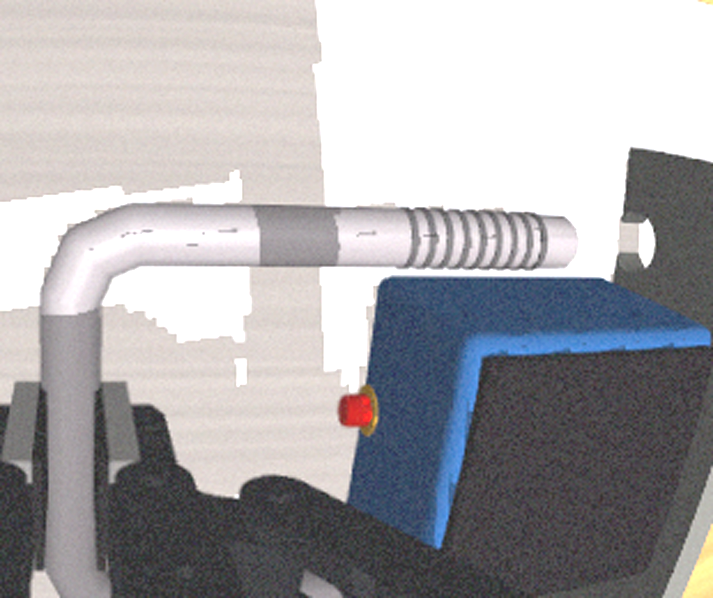

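The left tip is at crop (575,243) with the leg's sides at rows 217–268. The left bracket hole spans rows 215–270 and columns 620–656, almost in line with the leg. The pin is at (350,410).

```bash
python3 - <<'E'
from fx import *
import pickle
s=pickle.load(open("w8.pkl","rb")); c=manip.calibration("wrist"); T=wristT(s,c)
def f(p,z):
    w=cast(np.array(p)/2.3+[250,90]-.28,c['mtx'],T,z,True)[:,:2]*1000; return np.c_[(w-o)@e,(w-o)@n].round(2).tolist()
print('leg axis',f([(200,236),(300,237),(570,243)],.014)); print('tip edges',f([(560,217),(560,268)],.014),'tip end',f([(576,243)],.014))
print('hole lateral',f([(640,215),(640,270),(640,243)],.014)); print('top',f([(656,243)],.021),'bot',f([(620,222),(616,254),(620,238)],.008))
print('pin',f([(340,410)],.014),'post top corner',f([(470,335)],.053), 'post left base/top', f([(384,280),(608,280)],.03))
# hole mask rough profile
g=cv2.cvtColor(cv2.imread('pics/w8raw.png'),cv2.COLOR_BGR2GRAY)
for col in (523,526,529,532): print(col,g[178:214,col].tolist())
for col in (485,492): print(col,g[178:214,col].tolist())
E
```

```text
t 13.25 fix -95.97 -4.24 z -4.38 head rel -0.04 F fix 0.4 0.1 -1.6 w 0.113 tool y [-1.e-04  1.e-04 -1.e+00] torq [0.15 0.05 0.03]
leg axis [[-70.22, 36.85], [-50.28, 36.88], [15.94, 37.05]]
tip edges [[11.99, 42.76], [13.98, 31.3]] tip end [[17.77, 37.09]]
hole lateral [[37.51, 44.33], [40.35, 31.16], [38.86, 37.69]]
top [[37.59, 39.24]] bot [[36.44, 41.41], [36.6, 33.55], [37.2, 37.52]]
pin [[-37.65, -0.23]] post top corner [[-32.82, 29.93]] post left base/top [[-38.63, 32.56], [15.35, 32.85]]
523 [32, 30, 26, 29, 45, 52, 46, 49, 52, 108, 103, 104, 102, 106, 102, 102, 103, 108, 103, 103, 104, 91, 52, 52, 51, 50, 46, 41, 42, 40, 33, 30, 28, 30, 34, 32]
526 [33, 29, 36, 28, 35, 40, 44, 46, 46, 96, 105, 104, 103, 104, 104, 102, 103, 105, 104, 102, 102, 94, 53, 52, 48, 48, 48, 45, 43, 41, 37, 32, 36, 29, 31, 36]
529 [35, 27, 27, 26, 34, 34, 44, 47, 55, 130, 159, 160, 159, 159, 158, 159, 158, 161, 159, 158, 158, 160, 160, 159, 157, 156, 98, 44, 40, 36, 29, 31, 31, 32, 32, 27]
532 [23, 32, 31, 32, 34, 33, 37, 38, 76, 136, 160, 159, 157, 161, 159, 157, 162, 160, 154, 157, 161, 158, 161, 157, 159, 146, 108, 27, 34, 31, 35, 33, 28, 33, 31, 27]
485 [157, 160, 158, 158, 160, 98, 64, 52, 50, 49, 59, 52, 42, 40, 37, 45, 33, 57, 67, 67, 66, 60, 59, 61, 60, 61, 69, 77, 94, 145, 157, 158, 86, 24, 27, 25]
492 [160, 160, 160, 158, 159, 134, 61, 75, 90, 95, 102, 105, 108, 113, 110, 118, 123, 121, 121, 121, 119, 117, 117, 112, 109, 102, 94, 88, 98, 144, 159, 157, 90, 32, 30, 20]
```

>>> {"op": "apply_moves", "data": {"moves": [[1, -0.6, 0, 4, 0, 0, 0], [1, 0, 0, 4, 0, 0, 0], [1, 0, 0, 4, 0, 0, 0], [1, 0, 0, 3, 0, 0, 0], [1, 0, 0, 3, 0, 0, 0], [1, 0, 0, 2, 0, 0, 0], [1, 0, 0, 2, 0, 0, 0], [1, 0, 0, 0, 0, 0, 0], [1, 0, 0, 0, 0, 0, 0]]}}

```text
time: 14.15
tool_pos: [0.5592, 0.0585, -0.0044]
tool_rot: [0.705, -0.705, 0.049, -0.049]
contact_force: [-0.7, 0.4, -2.2]
gripper_width: 0.108
```

```bash
python3 -c "
from fx import *"
```

```text
t 14.15 fix -73.49 -3.56 z -4.41 head rel -0.0 F fix 0.3 0.8 -2.2 w 0.108 tool y [-1.e-04  3.e-04 -1.e+00] torq [0.03 0.03 0.03]
```

>>> {"op": "apply_moves", "data": {"moves": [[1, 0, 0, 2, 0, 0, 0], [1, 0, 0, 2, 0, 0, 0], [1, 0, 0, 0, 0, 0, 0], [1, 0, 0, 0, 0, 0, 0]]}}

```text
time: 14.55
tool_pos: [0.5598, 0.0624, -0.0044]
tool_rot: [0.705, -0.705, 0.049, -0.049]
contact_force: [0.3, 0.1, -2.5]
gripper_width: 0.108
```

```bash
python3 - <<'E'
from fx import *
import pickle
s=manip.state(); pickle.dump(s,open("w9.pkl","wb"))
im=manip.grab_frame("wrist"); cv2.imwrite("pics/w9raw.png",im); cv2.imwrite("pics/w9.png",cv2.convertScaleAbs(cv2.resize(im[90:350,250:560],None,fx=2.3,fy=2.3,interpolation=cv2.INTER_CUBIC),alpha=1.8,beta=30))
E
```

```text
t 14.55 fix -69.51 -3.61 z -4.39 head rel 0.0 F fix 0.1 -0.3 -2.5 w 0.108 tool y [ 0.e+00  2.e-04 -1.e+00] torq [ 0.04  0.01 -0.04]
```

View pics/w9.png

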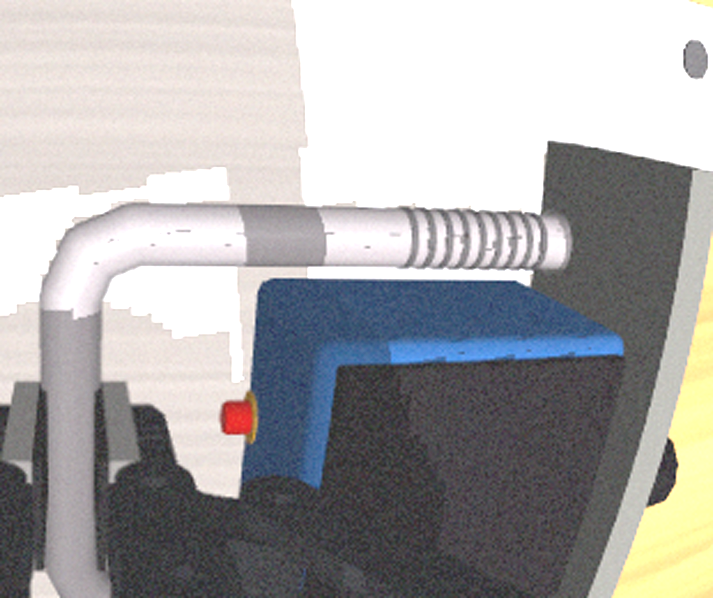

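The left tip sits at the hole (crop 572,243), in line with it and free of force. The pin at (235,415) is still clear of the front finger. I advance a little more.

>>> {"op": "apply_moves", "data": {"moves": [[1, 0, 0, 1.5, 0, 0, 0], [1, 0, 0, 1.5, 0, 0, 0], [1, 0, 0, 0, 0, 0, 0], [1, 0, 0, 0, 0, 0, 0]]}}

```text
time: 15.0
tool_pos: [0.5602, 0.0653, -0.0044]
tool_rot: [0.705, -0.705, 0.049, -0.049]
contact_force: [-0.0, 0.4, -2.0]
gripper_width: 0.104
```

```bash
python3 - <<'E'
from fx import *
s=manip.state(); c=manip.calibration("wrist"); T=wristT(s,c)
im=manip.grab_frame("wrist"); cv2.imwrite("pics/w10raw.png",im)
def f(p,z,k=1):
    w=cast(np.array(p),c['mtx'],T,z,True)[:,:2]*1000; return np.c_[(w-o)@e,(w-o)@n].round(2).tolist()
g=cv2.cvtColor(im,cv2.COLOR_BGR2GRAY); print(g[195,470:520].tolist()); g9=cv2.cvtColor(cv2.imread('pics/w9raw.png'),cv2.COLOR_BGR2GRAY); print(g9[195,470:520].tolist())
h=cv2.cvtColor(im,cv2.COLOR_BGR2HSV); m=((h[...,0]<8)|(h[...,0]>172))&(h[...,1]>180)&(h[...,2]>90); m[:230]=0; m[310:]=0; m[:,:310]=0
v,u=np.nonzero(m); print('pin px',u.min() if len(u) else None,u.max() if len(u) else None,v.mean()); print(f([(u.min(),v.mean())],.014), 'face at row195', f([(498,195)],.014))
E
```

```text
t 15.0 fix -66.55 -3.62 z -4.37 head rel -0.0 F fix 0.4 0.1 -2.0 w 0.104 tool y [ 0.e+00  2.e-04 -1.e+00] torq [-0.03 -0.04 -0.02]
[128, 127, 104, 66, 68, 110, 128, 128, 122, 67, 68, 69, 97, 125, 130, 60, 70, 67, 108, 130, 131, 107, 84, 80, 40, 35, 32, 32, 36, 35, 38, 27, 32, 34, 30, 36, 33, 32, 32, 35, 36, 33, 36, 34, 38, 36, 40, 36, 36, 37]
[126, 77, 71, 67, 69, 108, 126, 125, 119, 70, 65, 78, 129, 122, 93, 49, 69, 67, 117, 130, 131, 127, 129, 131, 129, 129, 81, 82, 68, 35, 34, 41, 34, 29, 33, 31, 37, 36, 35, 37, 36, 36, 33, 32, 37, 35, 35, 34, 31, 33]
pin px 342 353 272.1968503937008
[[-36.31, -0.91]] face at row195 [[45.49, 37.93]]
```

The visible end of the rod has got shorter (column 498→493) with no force, so the tip is inside the hole. Now I release, lift clear, and close behind the bar to push.

>>> {"op": "apply_moves", "data": {"moves": [[0.6, 0, 0, 0, 0, 0, 0], [0.6, 0, 0, 0, 0, 0, 0], [0.6, 0, 0, 0, 0, 0, 0], [0.6, 0, 0, 0, 0, 0, 0], [0.6, 0, -10, 0, 0, 0, 0], [0.6, 0, -20, 0, 0, 0, 0], [0.6, 0, -15, 0, 0, 0, 0], [0.6, 0, 0, -15, 0, 0, 0], [1, 0, 0, -20, 0, 0, 0], [1, 0, 0, 0, 0, 0, 0], [1, 0, 0, 0, 0, 0, 0], [1, 0, 0, 0, 0, 0, 0], [1, 0, 0, 0, 0, 0, 0]]}}

```text
time: 16.35
tool_pos: [0.5552, 0.0309, 0.0403]
tool_rot: [0.705, -0.705, 0.049, -0.049]
contact_force: [0.5, -0.3, -0.1]
gripper_width: -0.001
```

```bash
python3 - <<'E'
from fx import *
import pickle
s=manip.state(); pickle.dump(s,open("w11.pkl","wb"))
im=manip.grab_frame("wrist"); cv2.imwrite("pics/w11raw.png",im); cv2.imwrite("pics/w11.png",cv2.convertScaleAbs(cv2.resize(im[90:350,210:560],None,fx=2.2,fy=2.2,interpolation=cv2.INTER_CUBIC),alpha=1.8,beta=30))
E
```

```text
t 16.35 fix -101.38 -3.42 z 40.35 head rel 0.02 F fix -0.2 -0.5 -0.1 w -0.001 tool y [-5.e-04  1.e-04 -1.e+00] torq [0.01 0.   0.01]
```

View pics/w11.png

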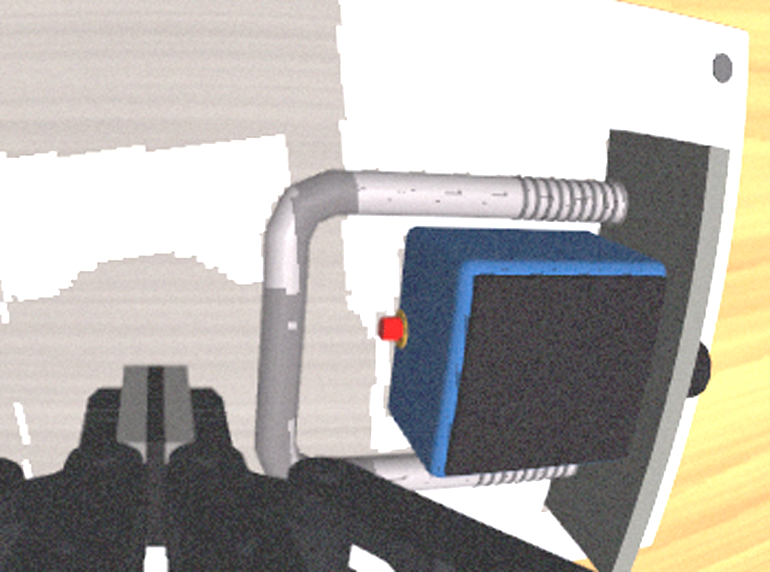

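The U-bolt stays put with the left leg in the hole and the bar square to the post. The closed fingers are about 35 mm behind the bar, at crop column 155 against the bar's 283. Next I lower them and push.

>>> {"op": "apply_moves", "data": {"moves": [[1, 1.5, 15, 0, 0, 0, 0], [1, 0, 15, 0, 0, 0, 0], [1, 0, 10, 0, 0, 0, 0], [1, 0, 3, 0, 0, 0, 0], [1, 0, 0, 0, 0, 0, 0], [1, 0, 0, 0, 0, 0, 0], [1, 0, 0, 0, 0, 0, 0]]}}

```text
time: 17.1
tool_pos: [0.5575, 0.0303, -0.0017]
tool_rot: [-0.705, 0.705, -0.049, 0.05]
contact_force: [0.7, -0.0, 0.5]
gripper_width: 0.001
```

```bash
python3 -c "
from fx import *"
```

```text
t 17.1 fix -101.64 -5.79 z -1.67 head rel -0.0 F fix 0.1 -0.7 0.5 w 0.001 tool y [ 1.3e-03 -1.0e-04 -1.0e+00] torq [ 0.01  0.   -0.02]
```

>>> {"op": "apply_moves", "data": {"moves": [[1, 0, 1.5, 4, 0, 0, 0], [1, 0, 0, 6, 0, 0, 0], [1, 0, 0, 5, 0, 0, 0], [1, 0, 0, 3, 0, 0, 0], [1, 0, 0, 2, 0, 0, 0], [1, 0, 0, 2, 0, 0, 0], [1, 0, 0, 2, 0, 0, 0], [1, 0, 0, 2, 0, 0, 0]]}}

```text
time: 17.9
tool_pos: [0.5606, 0.056, -0.0038]
tool_rot: [-0.705, 0.705, -0.049, 0.049]
contact_force: [0.6, -3.0, 1.8]
gripper_width: -0.002
```

```bash
cat > pk.py <<'E'
from fx import *
s=manip.state(); c=manip.calibration("wrist"); T=wristT(s,c); im=manip.grab_frame("wrist"); cv2.imwrite("pics/last.png",im)
h=cv2.cvtColor(im,cv2.COLOR_BGR2HSV); m=(((h[...,0]<8)|(h[...,0]>172))&(h[...,1]>180)&(h[...,2]>70)).astype(np.uint8); m[:210]=0; m[310:]=0; m[:,:285]=0; m[:,430:]=0
k=cv2.connectedComponentsWithStats(m); print('red',k[2][1:].tolist())
b=(h[...,0]>100)&(h[...,0]<125)&(h[...,1]>120)&(h[...,2]>30); v,u=np.nonzero(b); print('post left col row~235', [int(np.nonzero(b[r])[0].min()) if b[r].any() else None for r in (215,220,225,230,235,240)])
g=cv2.cvtColor(im,cv2.COLOR_BGR2GRAY); print('row225',g[225,265:345].tolist())
E
python3 pk.py
```

```text
t 17.9 fix -75.76 -5.28 z -3.76 head rel -0.01 F fix -2.9 -1.0 1.8 w -0.002 tool y [ 2.e-04 -3.e-04 -1.e+00] torq [-0.3   0.04 -0.02]
red [[360, 261, 12, 14, 150]]
post left col row~235 [375, 375, 375, 374, 374, 373]
row225 [106, 106, 109, 107, 106, 108, 105, 106, 108, 105, 109, 106, 108, 105, 106, 105, 108, 105, 106, 108, 108, 107, 106, 111, 108, 109, 109, 106, 107, 107, 107, 108, 110, 107, 107, 107, 108, 105, 108, 99, 74, 72, 83, 88, 96, 101, 107, 114, 114, 118, 119, 126, 130, 127, 128, 129, 127, 121, 118, 117, 116, 113, 111, 107, 97, 86, 92, 150, 166, 166, 167, 168, 165, 167, 166, 168, 167, 164, 166, 165]
```

Contact is made at about 3 N, which is plain sliding friction. The bar spans columns 304–331 and the post face is at column 374, so about 19 mm remain.

>>> {"op": "apply_moves", "data": {"moves": [[1, 0, 0, 2, 0, 0, 0], [1, 0, 0, 2, 0, 0, 0], [1, 0, 0, 2, 0, 0, 0], [1, 0, 0, 2, 0, 0, 0], [1, 0, 0, 2, 0, 0, 0], [1, 0, 0, 2, 0, 0, 0]]}}

```text
time: 18.55
tool_pos: [0.5622, 0.0681, -0.0038]
tool_rot: [-0.705, 0.705, -0.049, 0.049]
contact_force: [-0.7, -2.2, 1.1]
gripper_width: 0.003
```

```bash
python3 pk.py
```

```text
t 18.55 fix -63.56 -5.21 z -3.8 head rel -0.0 F fix -2.2 0.4 1.1 w 0.003 tool y [ 1.e-04 -1.e-04 -1.e+00] torq [-0.39  0.1  -0.  ]
red [[335, 261, 12, 15, 159]]
post left col row~235 [351, 350, 349, 349, 349, 348]
row225 [111, 110, 113, 112, 110, 111, 111, 110, 113, 114, 112, 112, 109, 107, 111, 111, 110, 110, 112, 112, 110, 112, 111, 109, 113, 113, 110, 110, 111, 113, 112, 111, 113, 110, 111, 113, 110, 111, 111, 104, 77, 72, 86, 90, 98, 102, 113, 114, 118, 121, 125, 131, 132, 129, 134, 132, 129, 126, 124, 124, 119, 117, 114, 110, 98, 90, 99, 156, 172, 174, 172, 171, 171, 169, 170, 172, 169, 172, 171, 171]
```

>>> {"op": "apply_moves", "data": {"moves": [[1, 0, 0, 1.5, 0, 0, 0], [1, 0, 0, 1.5, 0, 0, 0], [1, 0, 0, 1.5, 0, 0, 0], [1, 0, 0, 1.5, 0, 0, 0], [1, 0, 0, 0.5, 0, 0, 0], [1, 0, 0, 0, 0, 0, 0]]}}

```text
time: 19.2
tool_pos: [0.5631, 0.0745, -0.0038]
tool_rot: [0.705, -0.705, 0.049, -0.049]
contact_force: [-0.6, -3.0, 1.8]
gripper_width: -0.001
```

```bash
python3 pk.py
```

```text
t 19.2 fix -57.06 -5.18 z -3.82 head rel 0.0 F fix -3.0 0.2 1.8 w -0.001 tool y [ 1.e-04  1.e-04 -1.e+00] torq [-0.37  0.07  0.01]
red [[330, 262, 4, 13, 42]]
post left col row~235 [336, 336, 336, 336, 336, 335]
row225 [113, 110, 112, 115, 114, 112, 112, 113, 116, 113, 115, 112, 115, 114, 115, 115, 113, 114, 113, 114, 113, 111, 112, 113, 116, 115, 113, 113, 114, 110, 114, 113, 112, 111, 114, 116, 111, 114, 115, 106, 75, 78, 84, 96, 100, 104, 112, 118, 122, 124, 127, 130, 135, 134, 134, 136, 132, 130, 122, 122, 121, 120, 117, 111, 99, 94, 92, 109, 115, 95, 47, 25, 25, 23, 29, 28, 23, 28, 24, 25]
```

>>> {"op": "apply_moves", "data": {"moves": [[1, 0, 0, 0.5, 0, 0, 0], [1, 0, 0, 0.5, 0, 0, 0], [1, 0, 0, 0.5, 0, 0, 0], [1, 0, 0, 0, 0, 0, 0]]}}

```text
time: 19.65
tool_pos: [0.5633, 0.0756, -0.0038]
tool_rot: [-0.705, 0.706, -0.049, 0.049]
contact_force: [-0.4, -3.7, 2.5]
gripper_width: 0.002
```

```bash
python3 pk.py
```

```text
t 19.65 fix -55.92 -5.26 z -3.82 head rel -0.0 F fix -3.8 -0.1 2.5 w 0.002 tool y [ 2.e-04 -5.e-04 -1.e+00] torq [-0.72  0.07 -0.01]
red [[330, 263, 1, 11, 11]]
post left col row~235 [334, 333, 334, 333, 333, 333]
row225 [111, 113, 116, 115, 115, 111, 115, 113, 112, 114, 114, 115, 112, 112, 115, 114, 112, 113, 113, 114, 113, 114, 115, 112, 111, 112, 114, 112, 113, 114, 112, 116, 111, 114, 115, 114, 113, 114, 114, 102, 68, 86, 91, 98, 102, 107, 116, 122, 122, 124, 129, 134, 134, 135, 133, 136, 129, 127, 123, 123, 122, 121, 114, 105, 93, 88, 102, 74, 28, 24, 21, 24, 24, 27, 30, 23, 28, 26, 25, 32]
```

>>> {"op": "apply_moves", "data": {"moves": [[1, 0, 0, 0.5, 0, 0, 0], [1, 0, 0, 0.5, 0, 0, 0], [1, 0, 0, 0, 0, 0, 0], [1, 0, 0, 0, 0, 0, 0]]}}

```text
time: 20.1
tool_pos: [0.5636, 0.0762, -0.0038]
tool_rot: [-0.705, 0.706, -0.049, 0.049]
contact_force: [-0.1, -6.8, 2.8]
gripper_width: -0.002
```

```bash
python3 pk.py
```

```text
t 20.1 fix -55.36 -5.39 z -3.8 head rel 0.01 F fix -6.7 -0.8 2.8 w -0.002 tool y [ 2.0e-04 -1.4e-03 -1.0e+00] torq [-1.09 -0.01 -0.01]
red [[329, 267, 1, 3, 3]]
post left col row~235 [333, 332, 332, 332, 332, 331]
row225 [112, 111, 112, 114, 114, 115, 113, 116, 115, 113, 114, 112, 112, 115, 114, 112, 114, 113, 114, 115, 114, 114, 113, 111, 113, 116, 116, 114, 112, 113, 115, 116, 112, 113, 116, 116, 114, 116, 102, 74, 82, 91, 98, 102, 110, 115, 118, 120, 126, 130, 132, 138, 136, 135, 135, 134, 129, 124, 126, 119, 121, 116, 109, 100, 88, 77, 51, 26, 32, 21, 26, 20, 22, 30, 32, 29, 34, 30, 22, 28]
```

>>> {"op": "apply_moves", "data": {"moves": [[1, 0, 0, 0.5, 0, 0, 0], [1, 0, 0, 0.5, 0, 0, 0], [1, 0, 0, 0, 0, 0, 0], [1, 0, 0, 0, 0, 0, 0]]}}

```text
time: 20.55
tool_pos: [0.5637, 0.0764, -0.0038]
tool_rot: [-0.704, 0.706, -0.049, 0.049]
contact_force: [-0.6, -9.2, 2.7]
gripper_width: 0.001
```

```bash
python3 pk.py
```

```text
t 20.55 fix -55.09 -5.48 z -3.77 head rel 0.02 F fix -9.2 -0.7 2.7 w 0.001 tool y [ 1.0e-04 -2.9e-03 -1.0e+00] torq [-1.53  0.05 -0.01]
red []
post left col row~235 [332, 332, 332, 331, 332, 330]
row225 [112, 116, 112, 117, 114, 115, 115, 114, 112, 115, 114, 115, 113, 116, 114, 117, 111, 114, 114, 112, 115, 115, 115, 112, 114, 114, 113, 115, 113, 115, 112, 113, 112, 115, 116, 112, 112, 109, 89, 73, 86, 94, 97, 107, 112, 116, 121, 123, 124, 129, 135, 135, 134, 135, 133, 129, 124, 126, 124, 123, 119, 112, 104, 98, 81, 59, 34, 29, 27, 28, 26, 27, 28, 18, 29, 28, 30, 26, 30, 31]
```

The bar is at a hard stop: 9 N with only 0.3 mm of movement per 1 mm commanded, and no red visible. I back off, lift and take a final look.

>>> {"op": "apply_moves", "data": {"moves": [[1, 0, 0, -1, 0, 0, 0], [1, 0, 0, -2, 0, 0, 0], [1, 0, 0, -4, 0, 0, 0], [1, 0, 0, -10, 0, 0, 0], [1, 0, 0, -15, 0, 0, 0], [1, 0, -10, -10, 0, 0, 0], [1, 0, -30, 0, 0, 0, 0], [1, 0, -35, 0, 0, 0, 0], [1, 0, -35, 20, 0, 0, 0], [1, 0, 0, 0, 0, 0, 0], [1, 0, 0, 0, 0, 0, 0], [1, 0, 0, 0, 0, 0, 0]]}}

```text
time: 21.8
tool_pos: [0.5595, 0.0555, 0.1051]
tool_rot: [-0.705, 0.705, -0.05, 0.049]
contact_force: [-0.1, 0.1, -0.0]
gripper_width: -0.0
```

```bash
python3 - <<'E'
from fx import *
import pickle
s=manip.state(); pickle.dump(s,open("w12.pkl","wb"))
im=manip.grab_frame("wrist"); cv2.imwrite("pics/w12raw.png",im); cv2.imwrite("pics/w12.png",cv2.convertScaleAbs(cv2.resize(im[80:330,260:500],None,fx=2.4,fy=2.4,interpolation=cv2.INTER_CUBIC),alpha=1.8,beta=30))
E
```

```text
t 21.8 fix -76.37 -4.21 z 105.06 head rel -0.03 F fix 0.1 0.1 -0.0 w -0.0 tool y [-0.0021 -0.     -1.    ] torq [-0.07 -0.01 -0.02]
```

View pics/w12.png

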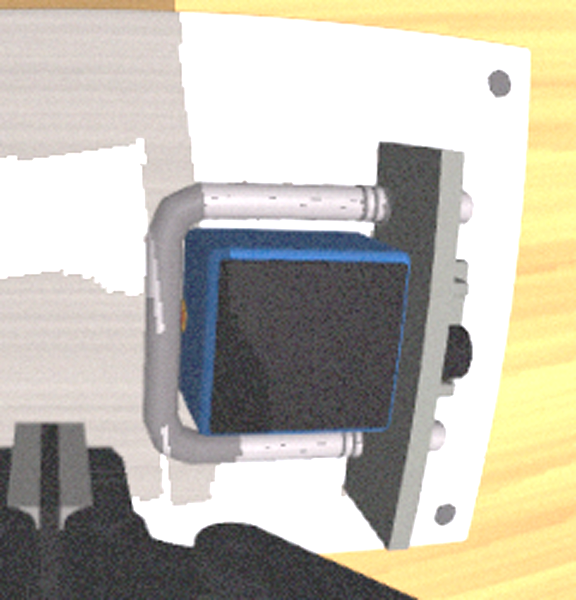

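Final view: the bar lies along the post face, no red pin is visible, only its brass collar at crop (184,315). Both leg ends stick out behind the bracket at (467,205) and (438,435). One numeric check remains.

```bash
python3 - <<'E'
from fx import *
import pickle
s=pickle.load(open("w12.pkl","rb")); c=manip.calibration("wrist"); T=wristT(s,c)
def f(p,z):
    w=cast(np.array(p)/2.4+[260,80]-.29,c['mtx'],T,z,True)[:,:2]*1000; return np.c_[(w-o)@e,(w-o)@n].round(1).tolist()
print('bar centre',f([(164,260),(164.5,300),(163.5,350),(162,390)],.014),'tips',f([(472,206),(443,436)],.014))
print('post top near corners',f([(216,255),(210,433)],.053),'bracket base',f([(380,143),(346,492)],.008))
im=manip.grab_frame("scene"); a=cv2.imread("pics/scene0.png")
d=cv2.absdiff(im,a).max(2)>60; d=cv2.morphologyEx(d.astype(np.uint8),cv2.MORPH_OPEN,np.ones((3,3)))
k=cv2.connectedComponentsWithStats(d)[2][1:]; print('changed regions',k.tolist())
E
```

```text
t 21.85 fix -76.36 -3.89 z 104.48 head rel -0.04 F fix -0.3 0.5 -0.7 w 0.004 tool y [-3.1e-03  1.0e-04 -1.0e+00] torq [-0.03  0.01  0.02]
bar centre [[-38.3, 18.1], [-37.7, 4.7], [-37.4, -12.5], [-37.3, -26.7]] tips [[73.1, 39.7], [73.6, -47.4]]
post top near corners [[-29.6, 27.0], [-28.2, -26.0]] bracket base [[37.4, 59.1], [38.4, -72.0]]
changed regions [[184, 3, 22, 9, 108], [358, 8, 6, 10, 49], [222, 13, 11, 6, 52], [266, 23, 5, 4, 19], [258, 26, 19, 19, 200], [252, 44, 62, 38, 1334], [164, 63, 9, 11, 63], [214, 66, 7, 12, 65], [318, 70, 60, 23, 699], [216, 80, 5, 4, 18], [285, 89, 15, 8, 82], [266, 93, 74, 103, 3702], [283, 198, 3, 3, 9], [262, 205, 3, 3, 9], [309, 204, 6, 9, 36], [318, 209, 8, 6, 37]]
```

Bar centre reads -37.3 to -38.3 mm (home is -38) and the tips 73 (72 expected). The scene differences are only the arm, its shadow and the U-bolt.

```bash
python3 -c "
from plant import manip
print(manip.job_done())"
```

```text
the job is handed in; nothing more can be done
None
```

The U-bolt is home and the job is handed in at about 22 s of the 72 s allowed. I gripped the back bar, slid the U-bolt along the plate, squared it, and started the legs into the bracket holes. I then released it and pushed it home from behind with closed fingers, and the highest push reading was about 9 N.

**Last checks:**
- **Position:** the bar's centre reads -37.3 to -38.3 mm from the post's centre (home is -38). The leg tips read 73 mm (72 expected), and both show behind the bracket.
- **Pin:** no red is visible, only its brass collar. The pin's travel itself was not measured.
- **Robot and bystanders:** the arm is clear with no contact force. The only changes in the scene camera are the arm, its shadow and the U-bolt.

**What disagreed:**
- **Fingertip distance:** the tips sat well behind the reported TCP, by something between 13 and 19 mm, not 19 mm ahead as `manip.tcp_to_tips` says. My first grip attempts closed above the bar without touching it, so I found the height by feel. One of those steps pressed down with about 15 N, likely on the plate, and I backed off.
- **Camera and arm position:** the camera rays and the arm's own position differed by up to about 3 mm. I therefore lined up the final approach from the leg and hole in the same picture.

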